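# Lock the desk connection box with the flat screwdriver

## Task

Lock the connection box on the lecture desk: take the flat-bladed screwdriver out of the stand, let its blade drop into the slot of the round latch on the box, and turn the latch clockwise (seen from above) until it stops. Then stand the screwdriver upright in the same hole it came from, and leave the other screwdriver standing where it is.

Things in the scene. Friction and masses are not known exactly. Their poses are not given: they have to be found in the camera images.
- flat_driver: Flat screwdriver, upright in a 28 mm hole of a fixed white stand 80 mm high. Origin: middle of blade tip (10 mm above desk); z up, x along blade width. Blade 16 x 4 mm, shank 10 mm; guard 48 mm across at 70-76 mm above tip rests on the stand; block handle at 76-156 mm, 34 mm along x, flat sides 24 mm apart along y: grip these 120 mm above tip. Lift 75 mm to clear. 0.15 kg.
- cross_driver: The other screwdriver, cross-head, round black handle 28 mm across, 146 mm long, hanging in the stand's other 28 mm hole 96 mm away. Origin at its tip, z up. Not needed: leave it.
- latch_slot (a point): Middle of the slot floor in the latch, a steel disc 44 mm across, 15 mm proud of a fixed box 140 x 220 x 50 mm high. x along the slot, z up, turns with it. Slot runs right across, 12 mm deep (disc top 65 mm above desk), 7 mm wide in its lower 5 mm, flaring to 15 mm at the top. A disc of the same size 100 mm away on the lid has a dark round recess, no slot: fixed, not the latch.
- latch (a joint): Latch angle (rad), grows clockwise seen from above: 0 to 0.15 at the start (unlocked), firm stop at 1.05 (locked). Stays where it is left; about 0.12 N m turns it. The blade has about 0.2 rad of play either way in the slot.
Things that resemble listed ones, but are neither listed nor needed, are in the scene too. Leave any green or pink look-alike of the cross_driver alone.

How it is judged:
By the outcome, as a careful person would: the job done as asked, in the order asked, and still so for the second after the job is handed in, with the robot touching nothing.
It also fails if it takes over 48 s, if anything falls off the work surface, if the arm or the gripper's body presses on something with over 40 N, if the wrist force passes 120 N, or if a joint passes its speed limit or range.

## Robot

A 6-joint arm with a two-finger parallel gripper is mounted at the origin on the work surface. World frame = base frame: x ahead of the robot, y to its left, z up, the work surface at z = 0. Lengths are in m, angles in rad, forces in N, time in s.
With the tool pointing down it reaches from about 0.325 to 0.85 m from the base axis. Payload 15.5 kg.
Tool frame: the origin (TCP) lies on the centre line of the jaws, within the pads' length; the fingertips stand 22 mm ahead of it and the grasp point (between the pads) lies 3 mm ahead of it; y points along the fingers, x is the direction in which the jaws open and shut, and the axes are right-handed (so a half turn about y gives the same grasp; the last joint's range is limited). The gripper opens to 91 mm and grips with 3 to 60 N. Pads are 32 mm wide; open, the fingers measure 118 mm over their backs; the gripper's body (76 mm by 178 mm) begins 60 mm behind the grasp point.
Start: joints at [1.143, 0.494, 1.345, -0, 1.302, -0.096], TCP at [0.204, 0.591, 0.236] pointing down, gripper open.
Joint ranges: [-2.91, 2.91], [-0.82, 2.16], [0.22, 2.67], [-1.22, 4.37], [0.12, 2.79], [-3.08, 3.08]. Speed limits (rad/s): [1.89, 1.89, 2.57, 3.01, 3.01, 3.01].

## Interface

Orientations are given as a rotation vector (axis times angle).
In Python, from rig import arm gives the robot as it stands. The module is installed in compiled form; this text tells all that it offers.
- The arm moves only by the tool send_rows, never from a script. Its argument "motion" is a list of rows, each a list of 6 numbers: the shift along the tool's x, y, z in m, then the turn, a rotation vector about the tool's x, y, z in degrees. A call has 1 to 20 rows; each row is the pose to reach, as a shift and turn from the pose commanded when the call began, along the tool's axes at that moment; what a row does not reach only later rows make up. A row lasts 1/8 s, in which the tool goes at most 62.5 mm and 10.7 degrees, less where a joint would pass 70% of its speed; a pose out of reach is approached as far as the arm can. A call with a gripper value outside its range is refused whole. "fingers" is the finger opening in m, from 0 to 0.0912, set as the call begins (left out, the last holds). The fingers move at their own pace and stop on an object; the grip force is fixed at half the most. Time passes only in rows, so rows that repeat a pose let the fingers close. It gives the time, the measured TCP pose, the force and the opening at its end, in the units of the state.
- arm.read_state(): the state, without advancing time (a new reading comes with each control period).
- arm.read_camera(name): name is "scene" or "top"; returns (picture, depth): 384x512x3 uint8, blue, green, red; 384x512 float32, m along the optical axis (not along the pixel's ray), 0 where there is no reading.
- arm.camera_model(name): a dict with "camera_matrix" (3x3 intrinsics, pixels), "rvec" (rotation vector, rad) and "tvec" (3), from world to camera coordinates, as OpenCV has them. Camera axes: x right, y down, z forward; pixel columns grow to the right and rows downward; lengths in m; the calibration is good to about 2 mm. A picture is of the moment at which its call begins. camera_model takes no time and is no camera call.
- arm.sign_off(): hands the job in, once; it reports no verdict.
The state is a dict: "clock": time; "joint_positions": joint angles; "dq": joint speeds; "effort": joint torques, N m; "position": TCP position; "orientation": TCP orientation; "contact_force": force on the tool from outside, world axes, zero at the start; "torque": the same for the moment, N m; "opening": finger opening in m.
Only numpy, scipy, OpenCV 4.12 (cv2) and the standard library are available. Lean on these libraries where they do the work, as an engineer would, in place of code of your own. Each camera call takes 0.05 s, during which the arm holds its last target. There are 200 camera calls.

## Working session

There is one attempt and no reset: what is moved stays moved. The work goes in short steps, Python scripts to look and compute and a tool call to move; the robot and the scene stay as the last step left them, time stands still between calls to the robot, and variables do not carry over. Pictures are saved under pics/ and viewed, about 8 in all and at most 12, crops included, and the job is handed in when it is done.

Besides the shell and the picture viewer there is one more tool, called after ">>>" as name([rows], argument=value, ...), one row to a line, values as JSON. send_rows: Moves the arm, as the interface text tells. Its arguments: {"type":"object","properties":{"motion":{"type":"array","items":{"type":"array","items":{"type":"number"}}},"fingers":{"type":"number"}},"required":["motion"]}

```bash
mkdir -p pics
cat > h.py <<'E'
import numpy as np, cv2
from rig import arm
def grab(n):
    p,d=arm.read_camera(n); np.savez('last_%s.npz'%n,p=p,d=d); return p,d
def load(n):
    z=np.load('last_%s.npz'%n); return z['p'],z['d']
def cam(n):
    m=arm.camera_model(n); K=np.array(m['camera_matrix']).reshape(3,3); R=cv2.Rodrigues(np.array(m['rvec'],float))[0]; return K,R,np.array(m['tvec'],float).ravel()
def px2w(n,u,v,d):
    K,R,t=cam(n); return R.T@(d*np.linalg.inv(K)@np.array([u,v,1.])-t)
def px2z(n,u,v,z):
    K,R,t=cam(n); r=R.T@np.linalg.inv(K)@np.array([u,v,1.]); c=-R.T@t; return c+r*(z-c[2])/r[2]
def w2px(n,P):
    K,R,t=cam(n); q=K@(R@np.array(P)+t); return q[:2]/q[2]
def crop(p,u0,v0,u1,v1,s,f):
    cv2.imwrite('pics/'+f,cv2.resize(p[v0:v1,u0:u1],None,fx=s,fy=s,interpolation=cv2.INTER_CUBIC))
E
python3 - <<'E'
from h import *
for n in('scene','top'):
    p,d=grab(n); cv2.imwrite('pics/%s0.png'%n,p); K,R,t=cam(n); print(n,-R.T@t,R[2],K[0,0])
s=arm.read_state(); print(s['clock'],s['position'],s['orientation'],s['contact_force'],s['opening'])
E
```

```text
scene [1.03828464 0.53129261 0.624066  ] [-0.52226211 -0.59106101 -0.61472691] 445.0389289531008
top [ 0.40755557 -0.00233243  1.27908802] [ 0.1389714   0.0090505  -0.99025504] 492.6744756381706
0.1 [0.20346199 0.59062391 0.2354189 ] [-1.34863708 -0.96072709  0.9622373 ] [ 0.12121835 -0.07902606 -0.51313524] 0.09142718321677755
```

View pics/scene0.png

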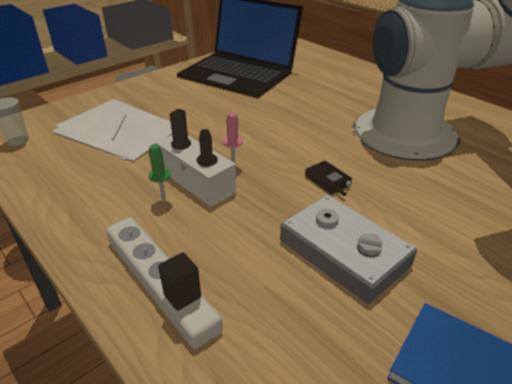

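View pics/top0.png

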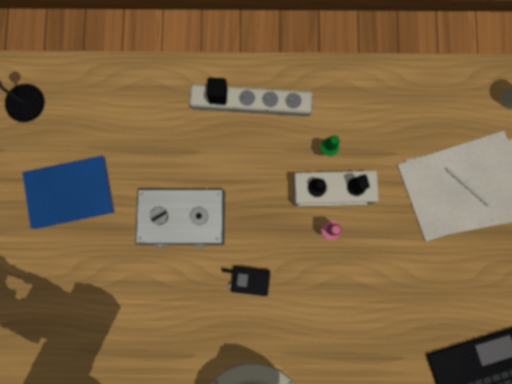

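The two black handles in the stand are at scene (180,128) and (206,147), or top (358,184) and (317,187). Green (158,165) and pink (233,130) are look-alikes. The discs are at scene (370,245), slotted, and (327,217), recessed; in the top view they are (159,215) and (199,216). Next are close crops to check the choice.

Run:
```python
from h import *
p,d=load('top'); q,e=load('scene')
a=cv2.resize(p[165:215,285:385],(800,400),interpolation=cv2.INTER_CUBIC)
b=cv2.resize(p[200:230,140:180],(400,300)[:2],interpolation=cv2.INTER_CUBIC)
c=cv2.resize(q[100:180,155:245],(338,300),interpolation=cv2.INTER_CUBIC)
im=np.zeros((600,800,3),np.uint8); im[:300,:400]=b; im[:300,400:738]=c
im[300:,:600]=cv2.resize(a,(600,300)); cv2.imwrite('pics/c1.png',im)
np.set_printoptions(precision=3,suppress=True)
from scipy import ndimage
K,R,t=cam('top'); v,u=np.mgrid[:384,:512]
P=(np.stack([u,v,np.ones_like(u)],-1)*d[...,None])@np.linalg.inv(K).T; W=(P-t)@R
np.save('Wtop.npy',W)
print((W[165:215:3,290:380:3,2]*1000).astype(int))
for uu,vv in((159,215),(199,216)): print(px2z('top',uu,vv,.065), W[vv,uu])
```

```text
[[   5    1    4    2   -1    2    5   -2   -1    1    2    0    4    8
     4    4    2    2    0    5    2    2    1    3    0   -1    3    1
     1    1]
 [   2    6    3    0    0    0    2    6    2    3    3    8 1279    1
     3    6    2   -2    4    1    1    5    5    2    4    0    0    2
     4    5]
 [   0    1    0    2    1    5    0    5    0    1   -1    4    1    5
     5    3    4   -2    0    5    7    0    3    2    1    1    3    0
     0    6]
 [   1    5   83   84   88   83   85   79   82   85   81   80   82   82
    86   87   82   83   84   83   82   83   80   82   81   86   83   84
    82    6]
 [   2    0   83   82   86   83   82   81   81   79   83   87   83   82
    82   81   81   82   83   81   83   81   91  167  167  164   82   84
    85    1]
 [   3    9   83   82   84   82   81   88   90  150  159  159   83   78
    81   82   83   79   82   81   91  116  150  165  167  172  167   80
    81   81]
 [   3   10   82   84   82   82   81   89  131  156  159  154   84   87
    82   81   81   80   80   83   90  115  142  164  166  166  171   84
    80   80]
 
[... 949 characters left out ...]
  4   67   66    4   12    4   10    7    6    7    7   11    5
     6   10    6    6   10   12    9   10    8    5    7 1279   12   17
     3    3]
 [   1    1    2    1    0    3    4    4    4    5    2   -1    1    2
     6    5    6    3    0    5    0    2    3    2   -3    4    3    1
     5    4]
 [   1    1    2    0   -3    1    0    0    5    3    4    6    1    7
     0    2    7    0    0    5    1    2    0    2    2    0   -1    4
     3    0]
 [   7    3    2    6    3    4    7    2    5    3    4    3    2   -1
     4    2    5    0    6    0   -1    0    2    0    1    2    5    1
    -1   -1]]
[0.499 0.235 0.065] [0.5   0.238 0.052]
[0.497 0.136 0.065] [0.497 0.136 0.068]
```

View pics/c1.png

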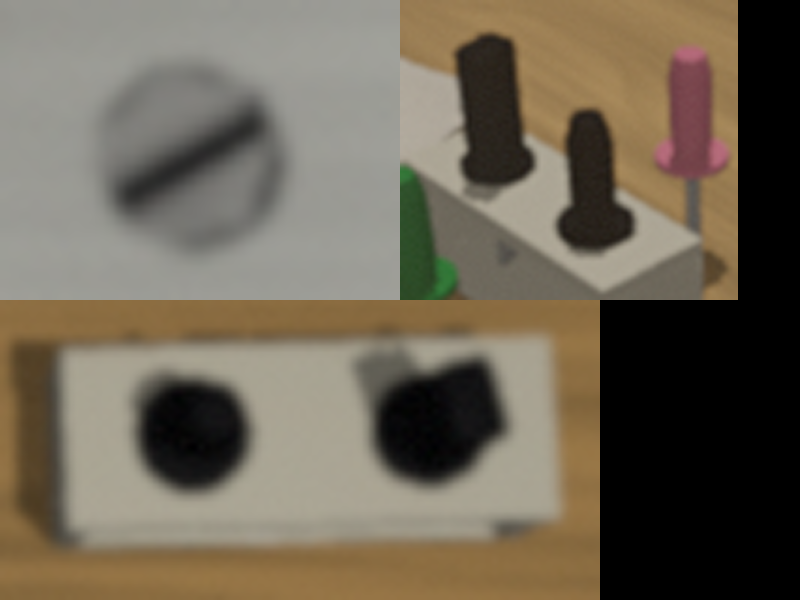

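Run:
```python
from h import *
np.set_printoptions(precision=4,suppress=True)
W=np.load('Wtop.npy'); p,d=load('top')
S=W[165:215,335:385]; m=(S[...,2]>.156)&(S[...,2]<.18)
v,u=np.where(m); print(m.sum())
for r in m[6:32,8:40]: print(''.join('#' if x else '.' for x in r))
pts=np.array([px2z('top',a+335,b+165,.166)[:2] for a,b in zip(u,v)])*1000
print(cv2.minAreaRect(pts.astype(np.float32)),pts.mean(0))
print('guard flat',px2z('top',355.8,186.7,.086),'cross',px2z('top',285+192/6,165+133/6,.086))
a=px2z('top',152.5,219.5,.060);b=px2z('top',166.2,211.7,.060);print('slot',a,b,(a+b)/2,np.degrees(np.arctan2(*(b-a)[1::-1])))
# scene guards / disc
print('scene guard flat',px2z('scene',155+(498-400)/3.755,100+158/3.75,.086),'cross',px2z('scene',155+(596-400)/3.755,100+222/3.75,.086))
# disc
print('disc top',px2z('top',140+192/10,200+157/10,.065))
q,e=load('scene'); crop(q,350,225,395,262,14,'c2.png')
s=arm.read_state();print(cv2.Rodrigues(np.array(s['orientation']))[0])
```

```text
157
................................
................................
................................
................................
..................######........
...............##########.......
..............###########.......
..............###########.......
..............###########.......
..............############......
..............########.###......
...............###########......
...............############.....
................######.####.....
...............############.....
................###########.....
................###########.....
................##########......
.................#######........
..................#.............
................................
................................
................................
................................
................................
................................
((570.5430908203125, -247.19277954101562), (33.708457946777344, 25.551776885986328), 12.82909107208252) [ 570.5379 -247.1017]
guard flat [ 0.5707 -0.247   0.086 ] cross [ 0.5687 -0.1524  0.086 ]
slot [0.4877 0.2521 0.06  ] [0.5074 0.2188 0.06  ] [0.4975 0.2355 0.06  ] -59.43645234499722
scene guard flat [ 0.5688 -0.2444  0.086 ] cross [ 0.5674 -0.1462  0.086 ]
disc top [0.4969 0.2349 0.065 ]
[[ 0.3257 -0.0004 -0.9455]
 [ 0.9455 -0.001   0.3257]
 [-0.0011 -1.      0.0001]]
```

View pics/c2.png

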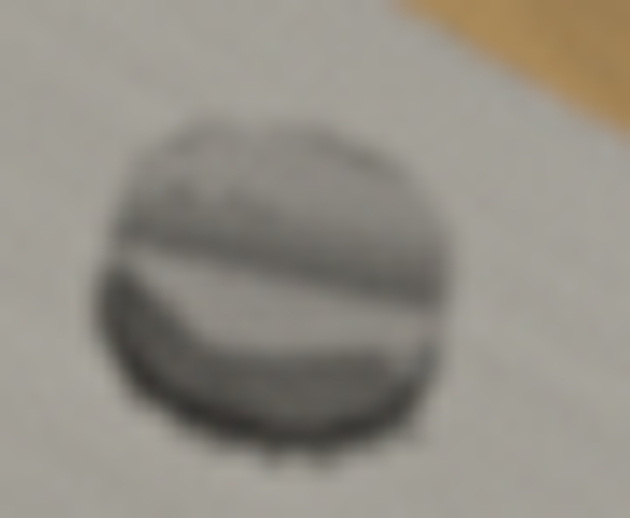

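The slotted disc at top (159,215) is the latch. The block handle at top (358,184), 0.166 m high with its rectangular top, is the flat driver. The round handle at (317,187) is the cross driver. Now moving above the flat driver.

>>> send_rows([
  [-0.672,0,-0.62,0,-31.8,0],
  [-0.672,0,-0.62,0,-31.8,0],
  [-0.672,0,-0.62,0,-31.8,0],
  [-0.672,0,-0.62,0,-31.8,0],
  [-0.672,0,-0.62,0,-31.8,0],
  [-0.672,0,-0.62,0,-31.8,0],
  [-0.672,0,-0.62,0,-31.8,0],
  [-0.672,0,-0.62,0,-31.8,0],
  [-0.672,0,-0.62,0,-31.8,0],
  [-0.672,0,-0.62,0,-31.8,0],
  [-0.672,0,-0.62,0,-31.8,0],
  [-0.672,0,-0.62,0,-31.8,0],
  [-0.672,0,-0.62,0,-31.8,0],
  [-0.672,0,-0.62,0,-31.8,0],
  [-0.672,0,-0.62,0,-31.8,0],
  [-0.672,0,-0.62,0,-31.8,0],
  [-0.672,0,-0.62,0,-31.8,0],
  [-0.672,0,-0.62,0,-31.8,0],
], fingers=0.06)

```text
clock: 2.35
position: [0.5705, -0.2453, 0.236]
orientation: [-1.094, -1.372, 1.372]
contact_force: [0.0, 0.0, 0.4]
opening: 0.0602
```

```bash
cat >> h.py <<'E'
def need(P,yaw):
    s=arm.read_state(); R=cv2.Rodrigues(np.array(s['orientation'],float))[0]
    y=np.degrees(np.arctan2(R[1,0],R[0,0])); dy=(yaw-y+180)%360-180
    print('t',s['clock'],'pos',np.round(s['position'],4),'yaw',round(y,2),'down',np.round(R[:,1],4),'q',np.round(s['joint_positions'],3),'F',np.round(s['contact_force'],1),'T',np.round(s['torque'],2),'op',round(s['opening'],4))
    print('shift',np.round(R.T@(np.array(P)-s['position']),4),'turn about y',round(-dy,2))
E
python3 -c "
from h import *
need([.5705,-.247,.133],102.8)
p,d=grab('scene'); crop(p,140,40,260,210,3.5,'s2.png')"
```

```text
t 2.35 pos [ 0.5705 -0.2453  0.236 ] yaw 102.84 down [-4.e-04  3.e-04 -1.e+00] q [-0.502  0.488  1.355  0.     1.299 -2.297] F [0.  0.  0.4] T [0.03 0.   0.03] op 0.0602
shift [-0.0017  0.103   0.0004] turn about y 0.04
```

View pics/s2.png

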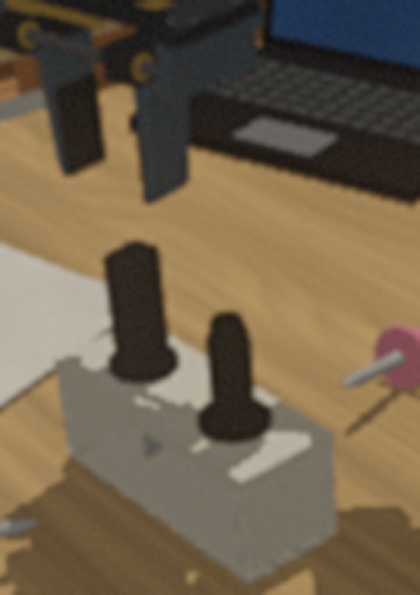

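The jaws hang above the flat driver, crop (135,310), and both black drivers are upright. The pink and green look-alikes, which stood free, have tipped over without arm contact. Descending.

>>> send_rows([
  [-0.002,0.04,0,0,0,0],
  [-0.002,0.075,0,0,0,0],
  [-0.002,0.103,0,0,0,0],
  [-0.002,0.103,0,0,0,0],
  [-0.002,0.103,0,0,0,0],
])

```text
clock: 3.02
position: [0.5719, -0.2482, 0.1342]
orientation: [-1.096, -1.373, 1.372]
contact_force: [-0.1, -0.2, 0.3]
opening: 0.0603
```

>>> send_rows([
  [0,0,0,0,0,0],
  [0,0,0,0,0,0],
  [0,0,0,0,0,0],
  [0,0,0,0,0,0],
  [0,0,0,0,0,0],
  [0,0,0,0,0,0],
], fingers=0.0)

```text
clock: 3.78
position: [0.5713, -0.2484, 0.1331]
orientation: [-1.095, -1.372, 1.372]
contact_force: [-0.8, 0.0, 4.2]
opening: 0.024
```

>>> send_rows([
  [0,-0.02,0,0,0,0],
  [0,-0.06,0,0,0,0],
  [0,-0.11,0,0,0,0],
  [0,-0.16,0,0,0,0],
  [0,-0.19,0,0,0,0],
  [0,-0.19,0,0,0,0],
])

```text
clock: 4.53
position: [0.5721, -0.2487, 0.3251]
orientation: [-1.099, -1.373, 1.372]
contact_force: [0.3, -0.0, -2.2]
opening: 0.0238
```

```bash
python3 -c "
from h import *
need([.497,.235,.25],30.6)"
```

```text
t 4.525 pos [ 0.5721 -0.2487  0.3251] yaw 102.79 down [ 0.0035 -0.0019 -1.    ] q [-0.506  0.423  1.22  -0.     1.495 -2.3  ] F [ 0.3 -0.  -2.2] T [ 0.02  0.02 -0.01] op 0.0238
shift [ 0.4886  0.0739 -0.0336] turn about y 72.19
```

>>> send_rows([
  [0.03,0,-0.002,0,3,0],
  [0.085,0,-0.006,0,12,0],
  [0.145,0,-0.01,0,22,0],
  [0.205,0,-0.014,0,32,0],
  [0.265,0,-0.018,0,42,0],
  [0.325,0.01,-0.022,0,51,0],
  [0.385,0.03,-0.026,0,60,0],
  [0.435,0.05,-0.03,0,67,0],
  [0.47,0.065,-0.032,0,71,0],
  [0.489,0.074,-0.034,0,72.2,0],
  [0.489,0.074,-0.034,0,72.2,0],
  [0.489,0.074,-0.034,0,72.2,0],
  [0.489,0.074,-0.034,0,72.2,0],
])

```text
clock: 6.15
position: [0.4965, 0.2352, 0.2491]
orientation: [-1.53, -0.418, 0.418]
contact_force: [0.1, 0.0, -1.1]
opening: 0.024
```

Run:
```python
from h import *
need([.497,.235,.2],30.6)
p,d=grab('scene'); q,e=grab('top')
a=cv2.resize(p[130:270,300:440],(560,560),interpolation=cv2.INTER_CUBIC)
cv2.imwrite('pics/s3.png',a)
print(w2px('scene',[.497,.235,.065]),[w2px('scene',[.497,.235,z]) for z in (.12,.127,.135)])
```

```text
t 6.15 pos [0.4965 0.2352 0.2491] yaw 30.54 down [ 2.e-04 -1.e-04 -1.e+00] q [ 0.334  0.374  1.516 -0.     1.252 -0.199] F [ 0.1  0.  -1.1] T [-0.04  0.   -0.05] op 0.024
shift [ 0.0003  0.0491 -0.0004] turn about y -0.06
[367.5732865  241.14752532] [array([372.56066646, 218.0272903 ]), array([373.22711531, 214.93780164]), array([373.99803087, 211.36403164])]
```

View pics/s3.png

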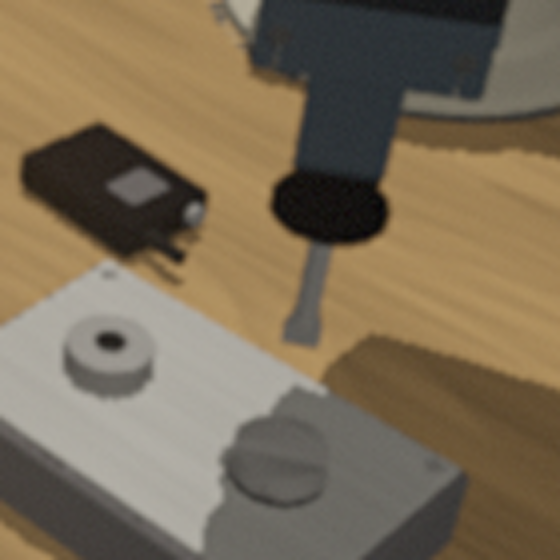

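The blade tip is at crop (301,343), i.e. scene (375,216). The latch centre is at crop (277,448). Both sit about 2 px from prediction in the same direction, so they are aligned to about 1 mm. Lowering.

>>> send_rows([
  [0,0.02,0,0,0,0],
  [0,0.045,0,0,0,0],
  [0,0.056,0,0,0,0],
  [0,0.062,0,0,0,0],
  [0,0.064,0,0,0,0],
  [0,0.064,0,0,0,0],
])

```text
clock: 7.0
position: [0.4965, 0.2361, 0.1854]
orientation: [-1.53, -0.419, 0.418]
contact_force: [0.1, 0.2, -1.2]
opening: 0.0239
```

>>> send_rows([
  [0,0.003,0,0,0,0],
  [0,0.006,0,0,0,0],
  [0,0.006,0,0,0,0],
])

```text
clock: 7.38
position: [0.4961, 0.236, 0.1787]
orientation: [-1.53, -0.418, 0.419]
contact_force: [0.5, -0.4, -1.2]
opening: 0.0238
```

>>> send_rows([
  [0,0.0015,0,0,0,0],
  [0,0.0025,0,0,0,0],
  [0,0.0025,0,0,0,0],
])

```text
clock: 7.75
position: [0.4962, 0.236, 0.1763]
orientation: [-1.53, -0.418, 0.418]
contact_force: [-0.1, -0.4, -1.6]
opening: 0.024
```

```bash
python3 -c "
from h import *
need([.497,.235,.176],30.6)"
```

```text
t 7.75 pos [0.4962 0.236  0.1763] yaw 30.59 down [-1.e-04 -1.e-04 -1.e+00] q [ 0.335  0.456  1.606 -0.     1.08  -0.199] F [-0.1 -0.4 -1.6] T [-0.05  0.03 -0.01] op 0.024
shift [ 0.0002  0.0003 -0.0013] turn about y -0.01
```

Blade is in the slot with no contact load. Turning clockwise.

>>> send_rows([
  [0,0,0,0,5,0],
  [0,0,0,0,10,0],
  [0,0,0,0,16,0],
  [0,0,0,0,22,0],
  [0,0,0,0,28,0],
  [0,0,0,0,34,0],
  [0,0,0,0,40,0],
  [0,0,0,0,45,0],
  [0,0,0,0,50,0],
  [0,0,0,0,50,0],
])

```text
clock: 9.0
position: [0.4959, 0.236, 0.1764]
orientation: [-1.555, 0.266, -0.265]
contact_force: [-2.2, -0.9, 1.3]
opening: 0.0236
```

```bash
python3 -c "
from h import *
need([.497,.235,.176],30.6)"
```

```text
t 9.0 pos [0.4959 0.236  0.1764] yaw -19.38 down [-6.e-04 -1.e-04 -1.e+00] q [0.335 0.456 1.606 0.    1.08  0.674] F [-2.2 -0.9  1.3] T [-0.08  0.84  0.1 ] op 0.0236
shift [ 0.0014  0.0004 -0.0006] turn about y -49.98
```

>>> send_rows([
  [0,0,0,0,4,0],
  [0,0,0,0,8,0],
  [0,0,0,0,12,0],
  [0,0,0,0,12,0],
])

```text
clock: 9.5
position: [0.4958, 0.2361, 0.1764]
orientation: [-1.528, 0.429, -0.427]
contact_force: [-4.8, 1.3, 1.8]
opening: 0.0239
```

```bash
python3 -c "
from h import *
need([.497,.235,.176],30.6)"
```

```text
t 9.5 pos [0.4958 0.2361 0.1764] yaw -31.28 down [-9.e-04 -0.e+00 -1.e+00] q [0.335 0.456 1.606 0.    1.08  0.881] F [-4.8  1.3  1.8] T [0.22 1.3  0.13] op 0.0239
shift [ 0.0016  0.0004 -0.0003] turn about y -61.88
```

>>> send_rows([
  [0,0,0,0,3,0],
  [0,0,0,0,6,0],
  [0,0,0,0,6,0],
])

```text
clock: 9.88
position: [0.4957, 0.2361, 0.1764]
orientation: [-1.51, 0.51, -0.508]
contact_force: [-5.3, 1.4, 2.8]
opening: 0.0235
```

```bash
python3 -c "
from h import *
need([.497,.235,.176],30.6)"
```

```text
t 9.875 pos [0.4957 0.2361 0.1764] yaw -37.26 down [-1.e-03  1.e-04 -1.e+00] q [0.336 0.456 1.606 0.    1.08  0.986] F [-5.3  1.4  2.8] T [0.34 1.5  0.12] op 0.0235
shift [ 0.0017  0.0004 -0.0001] turn about y -67.86
```

>>> send_rows([
  [0,0,0,0,3,0],
  [0,0,0,0,6,0],
  [0,0,0,0,6,0],
])

```text
clock: 10.25
position: [0.4956, 0.2362, 0.1764]
orientation: [-1.489, 0.591, -0.59]
contact_force: [-5.3, 2.9, 2.5]
opening: 0.0241
```

```bash
python3 -c "
from h import *
need([.497,.235,.176],30.6)"
```

```text
t 10.25 pos [0.4956 0.2362 0.1764] yaw -43.27 down [-1.2e-03  2.0e-04 -1.0e+00] q [3.360e-01 4.560e-01 1.606e+00 1.000e-03 1.080e+00 1.090e+00] F [-5.3  2.9  2.5] T [0.56 1.6  0.1 ] op 0.0241
shift [0.0018 0.0004 0.0001] turn about y -73.87
```

>>> send_rows([
  [0,0,0,0,3,0],
  [0,0,0,0,6,0],
  [0,0,0,0,6,0],
])

```text
clock: 10.62
position: [0.4955, 0.2363, 0.1764]
orientation: [-1.465, 0.673, -0.67]
contact_force: [-5.3, 3.2, 3.2]
opening: 0.0239
```

Run:
```python
from h import *
need([.497,.235,.176],30.6)
p,d=grab('scene'); q,e=grab('top')
crop(p,320,140,420,270,4.5,'s4.png')
```

```text
t 10.625 pos [0.4955 0.2363 0.1764] yaw -49.26 down [-1.3e-03  3.0e-04 -1.0e+00] q [3.360e-01 4.560e-01 1.606e+00 1.000e-03 1.080e+00 1.195e+00] F [-5.3  3.2  3.2] T [0.64 1.72 0.14] op 0.0239
shift [0.0019 0.0003 0.0003] turn about y -79.86
```

View pics/s4.png

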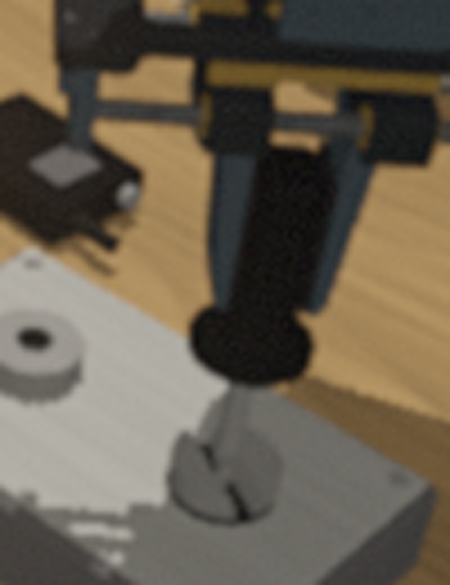

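The blade is in the slot, which now runs from crop (205,450) to (245,515). Computing its angle.

Run:
```python
from h import *
a=px2z('scene',320+205/4.5,140+450/4.5,.065);b=px2z('scene',320+245/4.5,140+515/4.5,.065)
print(a,b,np.degrees(np.arctan2(*(b-a)[1::-1])))
# initial slot in scene (c2: near edge 120,240 -> 435,305)
a=px2z('scene',350+120/14,225+237/14,.063);b=px2z('scene',350+435/14,225+303/14,.063)
print(a,b,np.degrees(np.arctan2(*(b-a)[1::-1])))
```

```text
[0.49727077 0.23075493 0.065     ] [0.51532858 0.26324881 0.065     ] 60.937781436245444
[0.50877827 0.22433679 0.063     ] [0.48870851 0.25855857 0.063     ] 120.38999111353041
```

>>> send_rows([
  [0,0,0,0,3,0],
  [0,0,0,0,6,0],
  [0,0,0,0,6,0],
])

```text
clock: 11.1
position: [0.4956, 0.2364, 0.1764]
orientation: [-1.437, 0.753, -0.751]
contact_force: [-5.0, 3.4, 2.5]
opening: 0.0241
```

Run:
```python
from h import *
need([.497,.235,.176],30.6)
p,d=grab('scene'); 
o=cv2.imread('pics/s4.png')
a=cv2.resize(p[180:265,335:405],None,fx=7,fy=7,interpolation=cv2.INTER_CUBIC); cv2.imwrite('pics/s5.png',a)
```

```text
t 11.1 pos [0.4956 0.2364 0.1764] yaw -55.25 down [-1.1e-03  5.0e-04 -1.0e+00] q [3.360e-01 4.560e-01 1.606e+00 1.000e-03 1.080e+00 1.300e+00] F [-5.   3.4  2.5] T [0.91 1.66 0.47] op 0.0241
shift [0.0019 0.0004 0.0003] turn about y -85.85
```

>>> send_rows([
  [0,0,0,0,2,0],
  [0,0,0,0,4,0],
  [0,0,0,0,4,0],
])

```text
clock: 11.52
position: [0.4957, 0.2365, 0.1764]
orientation: [-1.416, 0.806, -0.804]
contact_force: [-5.1, 5.3, 1.4]
opening: 0.0236
```

Run:
```python
from h import *
need([.497,.235,.176],30.6)
p,d=grab('scene'); 
a=cv2.resize(p[180:265,335:405],None,fx=7,fy=7,interpolation=cv2.INTER_CUBIC); cv2.imwrite('pics/s5.png',a)
```

```text
t 11.525 pos [0.4957 0.2365 0.1764] yaw -59.23 down [-9.e-04  8.e-04 -1.e+00] q [3.360e-01 4.560e-01 1.606e+00 1.000e-03 1.080e+00 1.369e+00] F [-5.1  5.3  1.4] T [1.3  1.56 0.53] op 0.0236
shift [0.002  0.0004 0.0003] turn about y -89.83
```

View pics/s5.png

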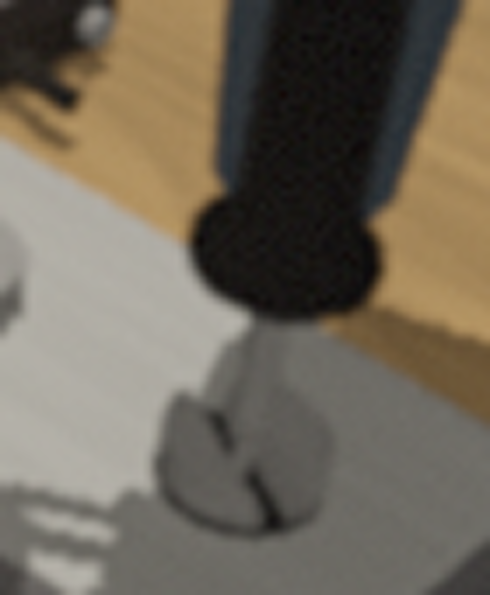

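Torque jumped from 0.13 to 0.5 N m and the slot barely moved in the last steps, so it is at the stop. I'll back off within the play, then lift out.

>>> send_rows([
  [0,0,0,0,-4,0],
  [0,0,0,0,-8,0],
  [0,0,0,0,-12,0],
  [0,0,0,0,-12,0],
])

```text
clock: 12.08
position: [0.4956, 0.2363, 0.1763]
orientation: [-1.474, 0.644, -0.642]
contact_force: [-5.5, 2.4, 1.7]
opening: 0.0239
```

Run:
```python
from h import *
need([.497,.235,.176],30.6)
```

```text
t 12.075 pos [0.4956 0.2363 0.1763] yaw -47.15 down [-1.2e-03  4.0e-04 -1.0e+00] q [3.360e-01 4.560e-01 1.606e+00 1.000e-03 1.080e+00 1.158e+00] F [-5.5  2.4  1.7] T [0.75 1.57 0.17] op 0.0239
shift [0.0019 0.0003 0.0001] turn about y -77.75
```

>>> send_rows([
  [0,0,0,0,-3,0],
  [0,0,0,0,-6,0],
  [0,0,0,0,-6,0],
])

```text
clock: 12.45
position: [0.4958, 0.236, 0.1763]
orientation: [-1.497, 0.564, -0.563]
contact_force: [-5.4, 1.3, -0.4]
opening: 0.024
```

Run:
```python
from h import *
need([.497,.235,.176],30.6)
```

```text
t 12.45 pos [0.4958 0.236  0.1763] yaw -41.29 down [-1.e-03 -1.e-04 -1.e+00] q [0.335 0.456 1.606 0.    1.08  1.056] F [-5.4  1.3 -0.4] T [0.24 1.42 0.04] op 0.024
shift [0.0016 0.0003 0.    ] turn about y -71.89
```

Torque is about zero; lifting straight up.

>>> send_rows([
  [0,-0.01,0,0,0,0],
  [0,-0.03,0,0,0,0],
  [0,-0.07,0,0,0,0],
  [0,-0.12,0,0,0,0],
  [0,-0.15,0,0,0,0],
  [0,-0.15,0,0,0,0],
])

```text
clock: 13.2
position: [0.4977, 0.2363, 0.3296]
orientation: [-1.492, 0.561, -0.569]
contact_force: [0.6, 0.1, -1.8]
opening: 0.0239
```

Run:
```python
from h import *
need([.5715,-.2484,.325],102.8)
p,d=grab('scene')
a=cv2.resize(p[60:270,315:425],None,fx=2.8,fy=2.8,interpolation=cv2.INTER_CUBIC)
b=cv2.resize(p[225:262,350:395],None,fx=10,fy=10,interpolation=cv2.INTER_CUBIC)
im=np.zeros((590,780,3),np.uint8); im[:a.shape[0],:a.shape[1]]=a; im[:b.shape[0],320:320+b.shape[1]]=b
cv2.imwrite('pics/s6.png',im); print(a.shape,b.shape)
```

```text
t 13.2 pos [0.4977 0.2363 0.3296] yaw -41.42 down [ 0.0059  0.0017 -1.    ] q [ 0.335  0.305  1.393 -0.     1.438  1.058] F [ 0.6  0.1 -1.8] T [-0.11  0.12 -0.04] op 0.0239
shift [ 0.376   0.0042 -0.3147] turn about y -144.22
(588, 308, 3) (370, 450, 3)
```

View pics/s6.png

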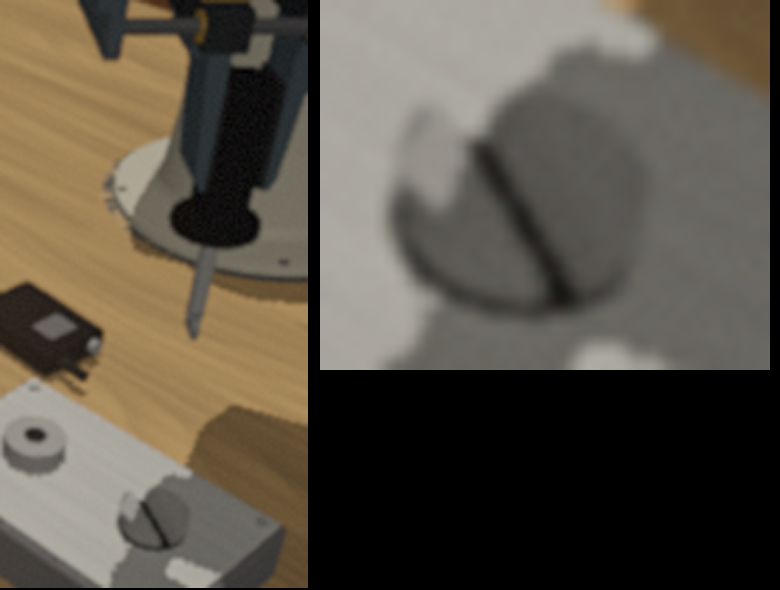

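Run:
```python
from h import *
a=px2z('scene',366,239.5,.065);b=px2z('scene',374.3,254.8,.065); print(np.degrees(np.arctan2(*(b-a)[1::-1])))
P=np.array([.4977,.2363,.3296]); D=np.array([.0059,.0017,-1])
for L in (.12,.123,.126): print(L,w2px('scene',P+D*L))
print('guard',w2px('scene',P+D*.05),'tip seen',315+193/2.8,60+336/2.8,'guard seen',315+215/2.8,60+218/2.8)
print('disc',w2px('scene',[.497,.2355,.065]),'seen',350+(517-320)/10,225+200/10)
need([.5715,-.2484,.325],-77.2)
```

```text
58.08763642403724
0.12 [381.96514111 176.41224251]
0.123 [381.63104013 177.94358778]
0.126 [381.29865204 179.46708211]
guard [390.28086814 138.2972706 ] tip seen 383.92857142857144 180.0 guard seen 391.7857142857143 137.85714285714286
disc [367.80092256 241.29137944] seen 369.7 245.0
t 13.25 pos [0.4969 0.2361 0.3277] yaw -41.42 down [ 3.1e-03  8.0e-04 -1.0e+00] q [ 0.335  0.307  1.395 -0.     1.436  1.058] F [-0.1  0.5 -1. ] T [-0.08  0.14  0.03] op 0.024
shift [ 0.3765  0.0026 -0.314 ] turn about y 35.78
```

The slot now points at about 58–61°, against 120.5° at the start. That is about 60° (1.05 rad) clockwise, so it is locked. The driver hangs straight in the jaws. Carrying it back.

>>> send_rows([
  [0.025,0,-0.021,0,3,0],
  [0.065,0,-0.054,0,7,0],
  [0.11,0,-0.092,0,11,0],
  [0.155,0,-0.129,0,16,0],
  [0.2,0,-0.167,0,20,0],
  [0.245,0,-0.204,0,25,0],
  [0.29,0,-0.242,0,29,0],
  [0.33,0,-0.275,0,33,0],
  [0.36,0,-0.3,0,35,0],
  [0.376,0,-0.314,0,35.8,0],
  [0.376,0,-0.314,0,35.8,0],
  [0.376,0,-0.314,0,35.8,0],
  [0.376,0,-0.314,0,35.8,0],
])

```text
clock: 14.88
position: [0.5705, -0.247, 0.3265]
orientation: [-1.307, 1.042, -1.042]
contact_force: [-0.0, -0.3, -0.2]
opening: 0.024
```

Run:
```python
from h import *
need([.5713,-.2484,.24],-77.2)
p,d=grab('scene'); crop(p,120,30,260,210,3.2,'s7.png')
print(w2px('scene',[.5713,-.2484,.2]),w2px('scene',[.5713,-.2484,.08]),w2px('scene',[.569,-.1505,.086]))
```

```text
t 14.875 pos [ 0.5705 -0.247   0.3265] yaw -77.13 down [-1.e-04  2.e-04 -1.e+00] q [-0.505  0.42   1.22   0.     1.502  0.841] F [-0.  -0.3 -0.2] T [-0.05  0.19 -0.01] op 0.024
shift [0.0016 0.0865 0.0004] turn about y 0.07
[173.76537535  96.54207735] [179.48436263 144.07179268] [205.43460923 158.67656042]
```

View pics/s7.png

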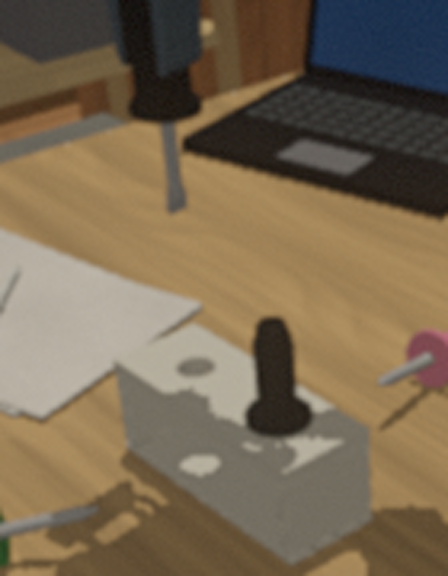

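The hole at crop (196,367) and the blade tip at crop (177,210) both match the predicted pixels with the same 1.5–2 px bias, so they are aligned. Lowering.

>>> send_rows([
  [0.0015,0.03,0,0,0,0],
  [0.0015,0.07,0,0,0,0],
  [0.0015,0.1,0,0,0,0],
  [0.0015,0.12,0,0,0,0],
  [0.0015,0.14,0,0,0,0],
  [0.0015,0.14,0,0,0,0],
])

```text
clock: 15.68
position: [0.5703, -0.2487, 0.1854]
orientation: [-1.307, 1.045, -1.041]
contact_force: [0.2, -0.2, -1.3]
opening: 0.0241
```

>>> send_rows([
  [0,0.02,0,0,0,0],
  [0,0.035,0,0,0,0],
  [0,0.045,0,0,0,0],
  [0,0.05,0,0,0,0],
  [0,0.05,0,0,0,0],
])

```text
clock: 16.3
position: [0.5709, -0.2496, 0.1364]
orientation: [-1.307, 1.043, -1.043]
contact_force: [0.0, -0.4, -1.0]
opening: 0.0237
```

Run:
```python
from h import *
need([.5713,-.2484,.133],-77.2)
```

```text
t 16.3 pos [ 0.5709 -0.2496  0.1364] yaw -77.21 down [-2.e-04  1.e-04 -1.e+00] q [-0.508  0.596  1.459 -0.     1.086  0.84 ] F [ 0.  -0.4 -1. ] T [-0.06  0.18  0.03] op 0.0237
shift [-0.0011  0.0034  0.0007] turn about y -0.01
```

>>> send_rows([
  [-0.001,0.0015,0.0005,0,0,0],
  [-0.001,0.003,0.0005,0,0,0],
  [-0.001,0.003,0.0005,0,0,0],
])

```text
clock: 16.68
position: [0.5711, -0.2485, 0.1335]
orientation: [-1.307, 1.043, -1.043]
contact_force: [-0.2, -0.2, -1.8]
opening: 0.0237
```

>>> send_rows([
  [0,0,0,0,0,0],
  [0,0,0,0,0,0],
  [0,0,0,0,0,0],
  [0,0,0,0,0,0],
], fingers=0.06)

```text
clock: 17.18
position: [0.5711, -0.2485, 0.1335]
orientation: [-1.307, 1.043, -1.043]
contact_force: [0.0, 0.3, -0.6]
opening: 0.0595
```

>>> send_rows([
  [0,-0.02,0,0,0,0],
  [0,-0.06,0,0,0,0],
  [0,-0.12,0,0,0,0],
  [0,-0.17,0,0,0,0],
  [0,-0.2,0,0,0,0],
  [0,-0.2,0,0,0,0],
])

```text
clock: 17.92
position: [0.5719, -0.249, 0.336]
orientation: [-1.306, 1.039, -1.047]
contact_force: [0.2, -0.7, -0.2]
opening: 0.0598
```

Run:
```python
from h import *
need([.5713,-.2484,.133],-77.2)
p,d=grab('scene'); crop(p,130,30,400,270,2.4,'s8.png')
```

```text
t 17.925 pos [ 0.5719 -0.249   0.336 ] yaw -77.21 down [ 0.004  -0.0022 -1.    ] q [-0.506  0.416  1.202 -0.     1.519  0.841] F [ 0.2 -0.7 -0.2] T [-0.09  0.15  0.03] op 0.0598
shift [-0.0013  0.203  -0.0012] turn about y -0.01
```

View pics/s8.png

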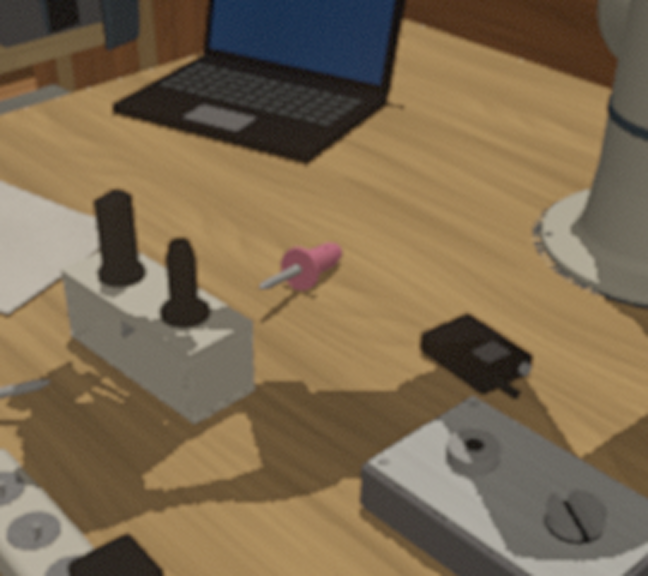

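The flat driver stands upright at crop (117,240) in its own hole. The cross driver stands at (183,280), and the latch slot at (576,520) is turned. The arm is clear of everything.

```bash
python3 -c "
from rig import arm
print(arm.sign_off())"
```

```text
the job is handed in; nothing more can be done
None
```

The connection box is locked, the flat screwdriver is back upright in its own hole, and the job was handed in at about 18 s. I turned the latch clockwise until the wrist torque jumped from about 0.13 to 0.5 N m and the slot stopped moving. I then backed off within the play and lifted the blade out.

- **Latch angle:** in the pictures the slot turned about 60° (≈1.05 rad, good to a few degrees), which agrees with the torque jump.
- **Turn mismatch:** the gripper turned about 86° before the torque rose. That is roughly 10–15° more than the slot's turn plus the stated play accounts for. I put it down to twist in the grip but did not confirm it. The slot did not move over the last 10° of turning.
- **Final picture:** both black drivers stand upright in the stand, the latch is turned, and the arm is clear with no contact force.
- **Look-alikes:** the pink and green drivers stood free at the start and were lying on the desk by 2.4 s, before any of my contacts. The gripper was well above them and no force was felt, so I left them alone. Pink is in view in the final picture. Only what looks like the green one's shank shows, at the left edge.

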